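# Take the cup off the dosing flask and find which way its cap undoes

### The arm

A 7-joint arm with a two-finger parallel gripper is mounted at the origin on the work surface; the furniture and walls round the work are solid. World frame = base frame: x ahead of the robot, y to its left, z up, the work surface at z = 0. Lengths are in mm, angles in rad, forces in N, time in s.
With the tool pointing down it reaches from about 350 to 900 mm from the base axis. Payload 8.1 kg.
Tool frame: the origin (TCP) lies midway between the tips of the shut fingers; the grasp point (between the pads) lies 19 mm behind it (r.pinch_z is the distance from the TCP to the grasp point, in mm); z points along the fingers, y is the line along which they close (so a half turn about z gives the same grasp; the last joint's range is limited). The gripper opens to 92 mm and grips with 3 to 60 N. Pads are 19 mm wide; open, the fingers measure 130 mm over their backs; the gripper's body (75 mm by 190 mm) begins 47 mm behind the grasp point.
Start: joints at [1.086, 0.434, 0.025, 1.573, -0.012, 1.134, -0.075], TCP at [232.848, -580.02, 226.742] pointing down, gripper open.
Joint ranges: [-2.62, 2.62], [-0.44, 2.09], [-1.27, 1.32], [0.08, 2.57], [-1.32, 4.46], [0.12, 2], [-2.74, 2.74]. Speed limits (rad/s): [2.22, 2.22, 3.01, 3.01, 3.14, 3.14, 3.14].

### API

Orientations are given as a unit quaternion [w, x, y, z].
In Python, from rig import status, optics, order, spotter, r gives the robot as it stands.
- The arm moves only by the tool jog_arm, never from a script. Its argument "moves" is a list of rows, each an object of numbers: "x", "y", "z": the shift along the tool's x, y, z scaled (see below); "roll": the turn about the tool's z scaled (see below). In form: [{"x": .., "y": .., "z": .., "roll": ..}, ...]. A call has 1 to 8 rows; each row is the pose to reach, as a shift and turn from the pose commanded when the call began, along the tool's axes at that moment, turning the shorter way round; what a row does not reach only later rows make up. The controller multiplies each number of a shift by 300 mm and each number of a turn by pi rad. A row lasts 1/10 s, in which the tool goes at most 50 mm and 8.59 degrees, less where a joint would pass 70% of its speed; a pose out of reach is approached as far as the arm can. A call with a number of a shift or a turn outside -1 to 1 is refused whole. A call with a gripper value outside its range is refused whole. "jaw" is the closure, from 0 (fully open) to 1 (shut), set as the call begins (left out, the last holds). The fingers move at their own pace and stop on an object; "force" is the grip in N (left out, the last holds). Time passes only in rows, so rows that repeat a pose let the fingers close. It gives the time, the measured TCP pose, the force, the opening and the grip force at its end, in the units of the state.
- status.get_obs(): the state, without advancing time (a new reading comes with each control period).
- optics.get_image(name): name is "side" or "top" or "wrist"; returns the picture (400x640x3 uint8, blue, green, red); there is no depth.
- optics.camera_params(name): a dict with "fx", "fy", "cx", "cy" (pixels), "cam_to_world" (4x4, takes a point from camera to world coordinates); the wrist camera has in their place "tool_from_camera" (4x4, takes a point from camera to tool coordinates, whose origin is the TCP and whose axes are the flange's). Camera axes: x right, y down, z forward; pixel columns grow to the right and rows downward; lengths in mm; the calibration is good to about 2 mm. A picture is of the moment at which its call begins: read the wrist's pose just before it. camera_params takes no time and is no camera call.
- order.hand_in(): hands the job in; it is judged then, once.
Trained networks look in the newest picture that a camera, given by its name, has taken for a name from the list of things; names that differ only in an ending like _2 or _b are one class to them, and where a whole thing is asked for, a point or a joint stands for the part that bears it (a point fixed in the world has none). Each returns a list of dicts, best first, with "conf" (0 to 1); they miss things now and then, are a little off and sometimes report something else, mostly with a low value. They report only what shows in the picture. A call takes as long as a camera call. They do not tell look-alikes from the thing itself.
- spotter.find_in(camera, label): "at" ([x, y, z] in mm, in world coordinates, good to about 4 mm: the middle of the surface that is visible of it).
- spotter.regions_of(camera, label): "mask" (400x640 bool, what is visible of it).
- spotter.place_of(camera, label): "at" ([x, y, z] in mm, in world coordinates, good to about 4 mm: a listed point, or the origin of a listed thing).
The state is a dict: "clock": time; "joint_pos": joint angles; "qvel": joint speeds; "tau": joint torques, N m; "position": TCP position; "tcp_rot": TCP orientation; "ft_force": force on the tool from outside, world axes, zero at the start; "torque": the same for the moment, N m; "finger_gap": finger opening in mm; "gripper_force": force on a finger pad.
Only numpy, scipy, OpenCV 4.12 (cv2) and the standard library are available. Lean on these libraries where they do the work, as an engineer would, in place of code of your own. Each camera call takes 0.05 s, during which the arm holds its last target. There are 200 camera calls.

### The job

Lift the steel cup that hangs upside down over the dosing flask's cap up and off, and stand it, still upside down, on the work table beside the flask without dropping it. Then undo the flask's twist-lock cap: some of these flasks undo clockwise and some anticlockwise, and nothing shows which, so try one way and, if it stops after a few degrees, turn it an eighth of a turn the other way; then lift it straight up out of the mouth. Finish holding the cap upright in the gripper, well clear above the flask's mouth, and leave the spice jar, scrubbing brush and tin near by where they are.

Things in the scene. Friction and masses are not known exactly. Their poses are not given: they have to be found in the camera images.
- cup_mid (a point): Centre, half-way up, of the plain hollow steel cup, 99 mm tall, 70 g, hung upside down over the cap, rim on the flask's flat top. Its closed base, on top, is 54 mm across; it widens evenly to 81 mm at the rim. This point's z axis points to the rim: down while upside down. The point is 149.5 mm above the table as it hangs, 49.5 mm when standing upside down on the table.
- cup: The same steel cup; origin at the centre of its closed base, 49.5 mm from cup_mid, z towards the rim. There is 5 to 10 mm free space inside round the cap: lift it straight up at least 60 mm before moving sideways.
- cap_grip (a point): Centre of the grip of the dark grey cap (under the cup at first), 124.5 mm above the table when seated. The grip is an upright round knob, 25 mm across, its top 17.5 mm above this point. It stands on a round disc, 46 mm across and 8 mm thick, whose top is 16.5 mm below this point and whose underside sits on the flask's flat top. z up; a line across the knob's top and two pips on the disc mark its x axis.
- cap: The same cap, 90 g; origin on its axis at the disc's underside, 24.5 mm below cap_grip, same axes. A 10 mm stem, 20 mm long, with a cross lug goes down into the mouth. Locked when its x axis lies along the flask's x axis, either way round (within 4 degrees at the start).
- mouth (a point): Centre of the flask's mouth, in its flat top, on its axis 100 mm above the table. The cap turns easily. Turned 45 degrees (0.785 rad) its own way from the flask's x axis it meets an end stop and, within about 8 degrees of that, lifts straight out; anywhere else its lug holds it down. The other way it stops firmly after about 9 degrees, and the fingers slip round the knob if turned on.
- flask: The steel dosing flask, bolted to the table: origin at the centre of its underside on the table, z up. Round body 116 mm across (foot flange 132 mm), flat top 100 mm above the table with the mouth, 40 mm across, in its middle. The line on the locked cap lies along its x axis.
- spice_jar_mid (a point): Centre of a glass spice jar with a screw lid, 44 mm across, 100 mm tall, a bystander.
- brush_mid (a point): Centre of a wooden scrubbing brush lying bristles down, 154 mm long along its y axis, 61 mm wide, 46 mm tall, a bystander.
- tin_mid (a point): Centre of a food tin, 76 mm across, 58 mm tall, a bystander.
There are look-alikes about, which are no part of the job. What is shaped like the cup but pink or red is not meant.

How it is judged (in metres and radians):
On the way, in this order (a step that is already met when the one before it is completed fails the run):
1. the cup stands upside down on the work table, released and at rest, the cap still locked on (angle between cup_mid's own z axis and vertical above 3 rad and height (world z) of cup_mid between 0.043 and 0.056 m and linear speed of cup below 0.03 m/s and contact force between the fingers and cup below 0.1 N and angle between the x axis of cap and the x axis of flask, either way round below 0.35 rad and z of cap in the frame of flask below 0.105 m), for 0.2 s.
2. the cap has been turned to its release position while still in the mouth (angle between the x axis of cap and the x axis of flask, either way round above 0.5 rad and z of cap in the frame of flask below 0.108 m and horizontal distance between cap and flask below 0.006 m), for 0.05 s.
At the end, for the whole second after the job is handed in: The fingers hold the cap still and upright (within 20 degrees), its seat 40 mm or more above the flask's top and within 100 mm sideways of the flask axis, touching neither flask nor cup; the cup stands upside down on the table, released and at rest (angle between cup_mid's own z axis and vertical above 3 rad and height (world z) of cup_mid between 0.043 and 0.056 m and linear speed of each of cup, cap below 0.03 m/s and contact force between each of the fingers, cap and cup below 0.1 N and z of cap in the frame of flask above 0.14 m and horizontal distance between cap and flask below 0.1 m and angle between cap's own z axis and vertical below 0.35 rad and contact force between the fingers and cap above 1 N and contact force between cap and flask below 0.1 N); the arm keeps its last pose, push and grip.
It fails at once if the cup is dropped (linear speed of cup above 0.75 m/s and contact force between the fingers and cup below 0.1 N).
It fails at once if the spice jar is pushed away (distance of spice_jar_mid from where it was at the start of the episode above 0.03 m).
It fails at once if the brush is pushed away (distance of brush_mid from where it was at the start of the episode above 0.03 m).
It fails at once if the tin is pushed away (distance of tin_mid from where it was at the start of the episode above 0.03 m).
It also fails if it takes over 56 s, if anything falls off the work surface, if the arm or the gripper's body presses on something with over 40 N, if the wrist force passes 120 N, or if a joint passes its speed limit or range.

## Working session

There is one attempt and no reset: what is moved stays moved. The work goes in short steps, Python scripts to look and compute and a tool call to move; the robot and the scene stay as the last step left them, time stands still between calls to the robot, and variables do not carry over. Pictures are saved under pics/ and viewed, at most 10 in all, crops included, and the job is handed in when it is done.

Besides the shell and the picture viewer there is one more tool, called after "Call:" as name(argument=value, ...) on one line, values as JSON. jog_arm: Moves the arm, as the interface text tells. Its arguments: {"type":"object","properties":{"moves":{"type":"array","items":{"type":"object","properties":{"x":{"type":"number","minimum":-1,"maximum":1},"y":{"type":"number","minimum":-1,"maximum":1},"z":{"type":"number","minimum":-1,"maximum":1},"roll":{"type":"number","minimum":-1,"maximum":1}}}},"jaw":{"type":"number"},"force":{"type":"number"}},"required":["moves"]}

```bash
mkdir -p pics; python3 - <<'E'
from rig import status, optics, order, spotter, r
import cv2,numpy as np
o=status.get_obs();print({k:np.round(v,3).tolist() for k,v in o.items()}, r.pinch_z)
ims=[]
for c in("top","side"):
    im=optics.get_image(c);ims.append(im)
    for n in("cup_mid","cup","flask","mouth","spice_jar_mid","brush_mid","tin_mid"):
        print(c,n,[(np.round(d["at"]).tolist(),round(d["conf"],2)) for d in spotter.place_of(c,n)])
    p=optics.camera_params(c);print(p["fx"],np.round(p["cam_to_world"],2).tolist())
cv2.imwrite("pics/a.png",cv2.resize(np.vstack(ims),(480,600)) if 0 else np.vstack([cv2.resize(i,(480,300)) for i in ims]))
E
```

```text
{'clock': 0.0, 'joint_pos': [1.086, 0.435, 0.025, 1.574, -0.012, 1.134, -0.075], 'qvel': [0.0, 0.0, -0.001, 0.001, 0.0, 0.0, 0.001], 'tau': [-0.0, -66.784, 0.985, -31.446, -0.061, 0.043, 0.0], 'position': [232.614, -579.523, 225.945], 'tcp_rot': [-0.001, 0.982, 0.19, -0.0], 'ft_force': [0.187, -0.555, 0.356], 'torque': [-0.002, 0.015, -0.004], 'gripper_force': 0.0, 'finger_gap': 91.699} 18.8
top cup_mid [([448.0, 103.0, 147.0], 0.89), ([576.0, -52.0, 50.0], 0.86), ([332.0, -96.0, 48.0], 0.63)]
top cup [([447.0, 99.0, 199.0], 0.88), ([332.0, -96.0, 96.0], 0.78), ([575.0, -53.0, 96.0], 0.76)]
top flask [([447.0, 101.0, -3.0], 0.93)]
top mouth []
top spice_jar_mid []
top brush_mid [([709.0, 48.0, 24.0], 0.67), ([650.0, 197.0, 51.0], 0.61)]
top tin_mid [([708.0, -121.0, 30.0], 0.66)]
494.1315014896912 [[0.02, -0.99, 0.17, 357.76], [-1.0, -0.02, -0.01, 67.85], [0.01, -0.17, -0.99, 1142.63], [0.0, 0.0, 0.0, 1.0]]
side cup_mid [([445.0, 100.0, 154.0], 0.94), ([581.0, -51.0, 46.0], 0.86), ([335.0, -93.0, 51.0], 0.84)]
side cup [([574.0, -51.0, 100.0], 0.93), ([334.0, -92.0, 101.0], 0.63), ([441.0, 102.0, 196.0], 0.58)]
side flask [([450.0, 102.0, -2.0], 0.57)]
side mouth [([443.0, 96.0, 103.0], 0.58)]
side spice_jar_mid [([649.0, 199.0, 51.0], 0.78)]
side brush_mid [([708.0, 48.0, 22.0], 0.81)]
side tin_mid [([713.0, -120.0, 26.0], 0.78)]
404.48314139103655 [[1.0, -0.08, 0.06, 477.86], [-0.1, -0.65, 0.75, -595.33], [-0.02, -0.75, -0.66, 710.94], [0.0, 0.0, 0.0, 1.0]]
```

View pics/a.png

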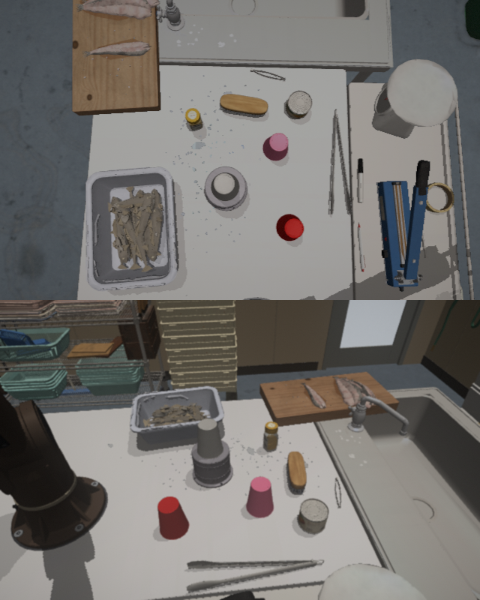

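```bash
cat > h.py <<'E'
from rig import status, optics, order, spotter, r
import cv2,numpy as np
from scipy.spatial.transform import Rotation as R
def pose():
    o=status.get_obs();q=np.array(o["tcp_rot"]);return o,np.array(o["position"]),R.from_quat(q[[1,2,3,0]])
def go(target,yaw_y=None):
    """scaled move to TCP target; yaw_y = wanted azimuth (deg) of tool y"""
    o,p,q=pose();d=q.inv().apply(np.array(target)-p)/300
    y=q.apply([0,1,0]);a=np.degrees(np.arctan2(y[1],y[0]));s=""
    if yaw_y is not None: s=f"roll {-((yaw_y-a+90)%180-90)/180:.4f}"
    print("pos",p.round(1),"yaw_y",round(a,1),"tilt",np.round(q.apply([0,0,1]),3),"d",d.round(4),s,"t",o["clock"],"j",np.round(o["joint_pos"],2))
def pix(c,P):
    k=optics.camera_params(c)
    if c=="wrist":
        o,p,q=pose();T=np.eye(4);T[:3,:3]=q.as_matrix();T[:3,3]=p;M=T@k["tool_from_camera"]
    else: M=np.array(k["cam_to_world"])
    v=np.linalg.inv(M)@np.r_[P,1];return np.array([k["fx"]*v[0]/v[2]+k["cx"],k["fy"]*v[1]/v[2]+k["cy"]])
E
python3 - <<'E'
from h import *
im=optics.get_image("side")
for P in([446,101,199],[446,101,150],[446,101,100],[446,101,0]):print(P,pix("side",P).round())
u,v=pix("side",[446,101,120]).astype(int)
cv2.imwrite("pics/b.png",cv2.resize(im[v-80:v+80,u-80:u+80],(560,560)))
print(u,v);go([350,-200,330]);go([446,101,330],10)
E
```

```text
[446, 101, 199] [277. 164.]
[446, 101, 150] [279. 182.]
[446, 101, 100] [281. 199.]
[446, 101, 0] [284. 229.]
280 192
pos [ 232.8 -580.   226.7] yaw_y -68.1 tilt [-0. -0. -1.] d [ 0.8343 -1.0301 -0.3443]  t 0.85 j [ 1.09  0.43  0.03  1.57 -0.01  1.13 -0.08]
pos [ 232.8 -580.   226.7] yaw_y -68.1 tilt [-0. -0. -1.] d [ 1.505  -1.842  -0.3443] roll -0.4341 t 0.85 j [ 1.09  0.43  0.03  1.57 -0.01  1.13 -0.08]
```

View pics/b.png

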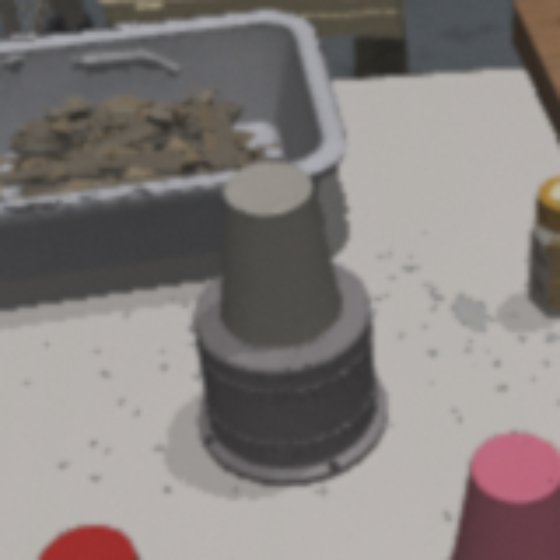

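The side crop shows the grey steel cup on the flask (base at crop (267,188), which is side pixel (276,166)). The look-alikes are the pink cup at about side (347,262) and the red one at about (227,290). I'm choosing the steel one.

Call:
jog_arm(moves=[{"x": 0.8,"y": -0.98,"z": -0.34,"roll": -0.3},{"x": 0.8,"y": -0.98,"z": -0.34,"roll": -0.3},{"x": 0.8,"y": -0.98,"z": -0.34,"roll": -0.3},{"x": 0.8,"y": -0.98,"z": -0.34,"roll": -0.3},{"x": 0.8,"y": -0.98,"z": -0.34,"roll": -0.3},{"x": 0.8,"y": -0.98,"z": -0.34,"roll": -0.3},{"x": 0.8,"y": -0.98,"z": -0.34,"roll": -0.3},{"x": 0.8,"y": -0.98,"z": -0.34,"roll": -0.3}], jaw=0, force=25)

```text
clock: 1.65
position: [346.5, -215.3, 329.7]
tcp_rot: [0.001, 0.788, 0.616, 0.0]
ft_force: [1.5, -0.4, 0.3]
finger_gap: 91.9
gripper_force: 0.0
```

```bash
python3 -c "
from h import *
go([446,101,330],10)"
```

```text
pos [ 346.5 -215.3  329.7] yaw_y -14.0 tilt [ 0.001 -0.001 -1.   ] d [ 1.1032  0.0674 -0.0016] roll -0.1332 t 1.65 j [ 0.79  0.02 -0.36  1.86  0.01  1.26  0.18]
```

Call:
jog_arm(moves=[{"x": 0.95,"y": 0.06,"z": -0.0,"roll": -0.13},{"x": 0.95,"y": 0.06,"z": -0.0,"roll": -0.13},{"x": 0.95,"y": 0.06,"z": -0.0,"roll": -0.13},{"x": 0.95,"y": 0.06,"z": -0.0,"roll": -0.13},{"x": 0.95,"y": 0.06,"z": -0.0,"roll": -0.13},{"x": 0.95,"y": 0.06,"z": -0.0,"roll": -0.13},{"x": 0.95,"y": 0.06,"z": -0.0,"roll": -0.13},{"x": 0.95,"y": 0.06,"z": -0.0,"roll": -0.13}])

```text
clock: 2.45
position: [433.0, 54.7, 328.6]
tcp_rot: [-0.0, 0.647, 0.763, -0.0]
ft_force: [-0.7, 0.1, 0.5]
finger_gap: 92.0
gripper_force: 0.0
```

```bash
python3 - <<'E'
from h import *
im=optics.get_image("wrist")
for n in("cup","cup_mid","flask","mouth"):
    print(n,[(np.round(d["at"]).tolist(),round(d["conf"],2)) for d in spotter.place_of("wrist",n)])
for P in([446,101,199],[446,101,100]):
    u=pix("wrist",P);print(u.round());cv2.circle(im,tuple(int(x) for x in u),3,(0,0,255),-1)
cv2.imwrite("pics/c.png",im);go([446,101,230],10)
E
```

```text
cup [([576.0, -52.0, 98.0], 0.93), ([446.0, 97.0, 199.0], 0.88), ([328.0, -96.0, 100.0], 0.76)]
cup_mid [([330.0, -96.0, 51.0], 0.78), ([576.0, -49.0, 49.0], 0.68)]
flask []
mouth []
[344. 145.]
[339. 136.]
pos [433.   53.  328.7] yaw_y 9.1 tilt [ 0.    -0.001 -1.   ] d [0.1514 0.0683 0.329 ] roll -0.0048 t 2.7 j [ 0.4   0.1  -0.7   1.79  0.07  1.27 -0.15]
```

View pics/c.png

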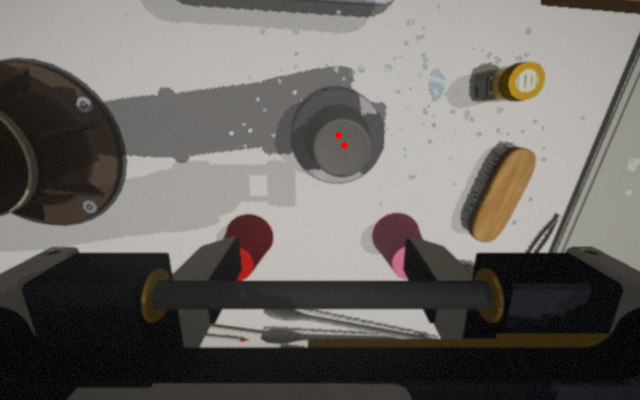

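Wrist view: the cup base is centred near (342,147) and the flask top near (337,135), within 2 px of the prediction. That puts the axis at about (444.5, 100).

Call:
jog_arm(moves=[{"x": 0.149,"y": 0.063,"z": 0.2},{"x": 0.149,"y": 0.063,"z": 0.2},{"x": 0.149,"y": 0.063,"z": 0.3},{"x": 0.149,"y": 0.063,"z": 0.42},{"x": 0.149,"y": 0.063,"z": 0.52},{"x": 0.149,"y": 0.063,"z": 0.61},{"x": 0.149,"y": 0.063,"z": 0.61},{"x": 0.149,"y": 0.063,"z": 0.61}])

```text
validation failed for argument at $.mo...
```

```bash
python3 - <<'E'
from h import *
a=optics.get_image("side");b=optics.get_image("wrist")
u,v=pix("side",[446,101,150]).astype(int)
a=cv2.resize(a[v-60:v+60,u-90:u+90],(600,400))
cv2.imwrite("pics/d.png",np.vstack([a[:300],cv2.resize(b,(600,300))]));go([444.5,100,145],9)
E
```

```text
pos [433.   53.4 328.8] yaw_y 9.2 tilt [ 0. -0. -1.] d [0.1476 0.0625 0.6126] roll 0.0010 t 2.8 j [ 0.4   0.1  -0.7   1.79  0.07  1.27 -0.15]
```

View pics/d.png

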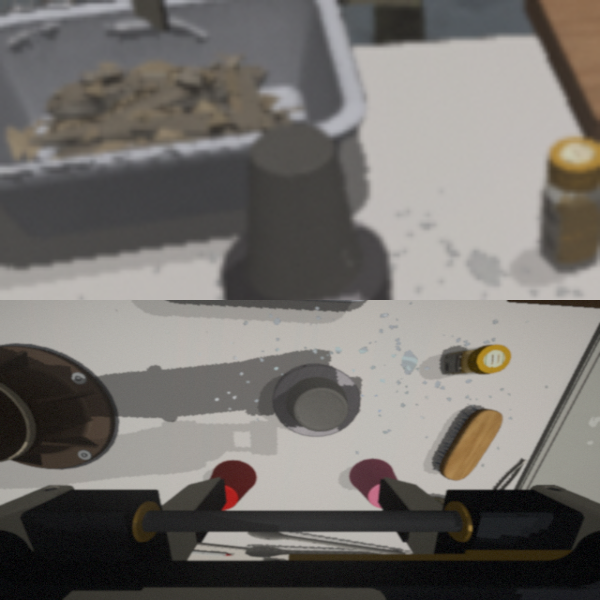

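The pictures show that the arm has not moved: the call was refused, and the error message is cut off. I'll retry with all four keys in every row.

Call:
jog_arm(moves=[{"x": 0.148,"y": 0.063,"z": 0.2,"roll": 0.0},{"x": 0.148,"y": 0.063,"z": 0.2,"roll": 0.0},{"x": 0.148,"y": 0.063,"z": 0.3,"roll": 0.0},{"x": 0.148,"y": 0.063,"z": 0.4,"roll": 0.0},{"x": 0.148,"y": 0.063,"z": 0.5,"roll": 0.0},{"x": 0.148,"y": 0.063,"z": 0.6,"roll": 0.0},{"x": 0.148,"y": 0.063,"z": 0.61,"roll": 0.0},{"x": 0.148,"y": 0.063,"z": 0.61,"roll": 0.0}])

```text
clock: 3.6
position: [444.4, 100.8, 145.8]
tcp_rot: [-0.0, 0.648, 0.762, -0.0]
ft_force: [-0.1, 0.8, 0.1]
finger_gap: 91.7
gripper_force: 0.0
```

```bash
python3 - <<'E'
from h import *
a=optics.get_image("side");b=optics.get_image("wrist")
u,v=pix("side",[446,101,150]).astype(int)
a=cv2.resize(a[v-60:v+60,u-90:u+90],(450,300))
cv2.imwrite("pics/e.png",np.vstack([a,cv2.resize(b,(450,281))]));go([444.5,100,145],9)
E
```

```text
pos [445.5 101.3 147.1] yaw_y 9.2 tilt [ 0.002  0.    -1.   ] d [-0.0038 -0.004   0.007 ] roll 0.0014 t 3.7 j [ 0.22  0.34 -0.69  2.03  0.29  0.87 -0.47]
```

View pics/e.png

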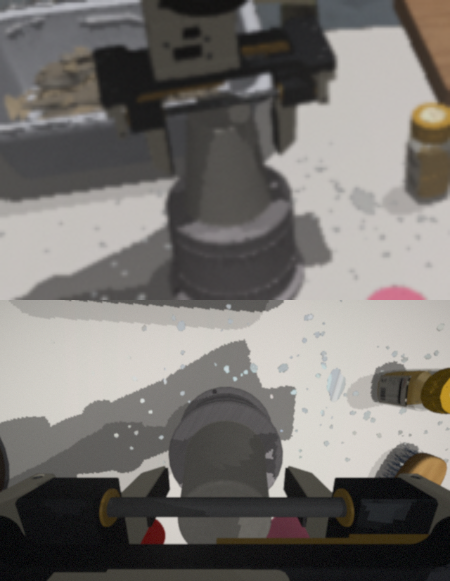

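The fingers straddle the cup evenly (wrist view: cup at column 225, inner finger edges at 165 and 287). I'll close now.

Call:
jog_arm(moves=[{"x": 0.0,"y": 0.0,"z": 0.0,"roll": 0.0},{"x": 0.0,"y": 0.0,"z": 0.0,"roll": 0.0},{"x": 0.0,"y": 0.0,"z": 0.0,"roll": 0.0},{"x": 0.0,"y": 0.0,"z": 0.0,"roll": 0.0},{"x": 0.0,"y": 0.0,"z": 0.0,"roll": 0.0},{"x": 0.0,"y": 0.0,"z": 0.0,"roll": 0.0}], jaw=1, force=25)

```text
clock: 4.3
position: [444.8, 101.1, 146.0]
tcp_rot: [0.0, 0.648, 0.762, 0.0]
ft_force: [-1.4, -0.4, 5.9]
finger_gap: 66.0
gripper_force: 25.2
```

Call:
jog_arm(moves=[{"x": 0.0,"y": 0.0,"z": -0.02,"roll": 0.0},{"x": 0.0,"y": 0.0,"z": -0.05,"roll": 0.0},{"x": 0.0,"y": 0.0,"z": -0.09,"roll": 0.0},{"x": 0.0,"y": 0.0,"z": -0.14,"roll": 0.0},{"x": 0.0,"y": 0.0,"z": -0.2,"roll": 0.0},{"x": 0.0,"y": 0.0,"z": -0.26,"roll": 0.0},{"x": 0.0,"y": 0.0,"z": -0.3,"roll": 0.0},{"x": 0.0,"y": 0.0,"z": -0.3,"roll": 0.0}])

```text
clock: 5.1
position: [445.5, 101.5, 237.6]
tcp_rot: [0.001, 0.648, 0.762, 0.001]
ft_force: [-0.1, -0.1, -1.7]
finger_gap: 66.1
gripper_force: 24.7
```

```bash
python3 - <<'E'
from h import *
im=optics.get_image("side")
for n in("cup","cup_mid","cap_grip","cap","flask"):
    print(n,[(np.round(d["at"]).tolist(),round(d["conf"],2)) for d in spotter.place_of("side",n)])
o=status.get_obs();print(o["finger_gap"],o["gripper_force"],o["ft_force"])
go([455,-48,235],0)
E
```

```text
cup [([442.0, 102.0, 290.0], 0.97), ([575.0, -52.0, 100.0], 0.7), ([334.0, -95.0, 97.0], 0.57)]
cup_mid [([334.0, -95.0, 52.0], 0.94), ([448.0, 99.0, 244.0], 0.63), ([580.0, -51.0, 48.0], 0.61)]
cap_grip [([445.0, 102.0, 128.0], 0.71)]
cap [([442.0, 100.0, 102.0], 0.63), ([442.0, 101.0, 100.0], 0.58)]
flask [([444.0, 99.0, -1.0], 0.76), ([441.0, 98.0, 289.0], 0.71)]
66.05359066803302 24.695248889765935 [ 1.02684026  0.801498   -0.30127072]
pos [444.1 100.9 235. ] yaw_y 9.3 tilt [-0.001 -0.    -1.   ] d [-0.4956 -0.0442 -0.    ] roll 0.0515 t 5.4 j [ 0.28  0.23 -0.73  1.91  0.18  1.07 -0.36]
```

Call:
jog_arm(moves=[{"x": -0.08,"y": -0.01,"z": 0.0,"roll": 0.01},{"x": -0.2,"y": -0.02,"z": 0.0,"roll": 0.025},{"x": -0.32,"y": -0.03,"z": 0.0,"roll": 0.04},{"x": -0.43,"y": -0.04,"z": 0.0,"roll": 0.05},{"x": -0.495,"y": -0.044,"z": 0.02,"roll": 0.05},{"x": -0.495,"y": -0.044,"z": 0.1,"roll": 0.05},{"x": -0.495,"y": -0.044,"z": 0.2,"roll": 0.05},{"x": -0.495,"y": -0.044,"z": 0.28,"roll": 0.05}])

```text
clock: 6.2
position: [454.8, -47.9, 150.0]
tcp_rot: [-0.001, 0.706, 0.709, -0.0]
ft_force: [0.2, 0.0, -0.2]
finger_gap: 65.9
gripper_force: 24.7
```

```bash
python3 - <<'E'
from h import *
for c in("top","side"):
    im=optics.get_image(c)
    for n in("cup","cup_mid"): print(n,[(np.round(d["at"]).tolist(),round(d["conf"],2)) for d in spotter.place_of(c,n)])
cv2.imwrite("pics/f.png",im[100:340,120:440])
go([455,-48,45],0)
E
```

```text
cup [([573.0, -53.0, 95.0], 0.8), ([334.0, -96.0, 100.0], 0.62)]
cup_mid [([330.0, -99.0, 50.0], 0.84), ([573.0, -52.0, 48.0], 0.71), ([458.0, -49.0, 152.0], 0.56)]
cup [([451.0, -49.0, 205.0], 0.75), ([573.0, -54.0, 100.0], 0.63), ([334.0, -93.0, 98.0], 0.58)]
cup_mid [([579.0, -49.0, 44.0], 0.83), ([454.0, -52.0, 159.0], 0.71), ([335.0, -95.0, 52.0], 0.6)]
pos [456.3 -47.4 152.8] yaw_y 0.3 tilt [ 0.002 -0.    -1.   ] d [-0.0019 -0.0049  0.3594] roll 0.0016 t 6.5 j [ 0.48  0.32 -0.6   2.02  0.23  0.87 -0.25]
```

View pics/f.png

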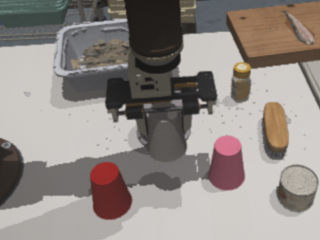

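The cup hangs upright in the jaws at crop (165,135), with free table between the red and pink cups. I'll lower it until it touches.

Call:
jog_arm(moves=[{"x": 0.0,"y": 0.0,"z": 0.07,"roll": 0.0},{"x": 0.0,"y": 0.0,"z": 0.15,"roll": 0.0},{"x": 0.0,"y": 0.0,"z": 0.22,"roll": 0.0},{"x": 0.0,"y": 0.0,"z": 0.28,"roll": 0.0},{"x": 0.0,"y": 0.0,"z": 0.32,"roll": 0.0},{"x": 0.0,"y": 0.0,"z": 0.335,"roll": 0.0},{"x": 0.0,"y": 0.0,"z": 0.345,"roll": 0.0},{"x": 0.0,"y": 0.0,"z": 0.345,"roll": 0.0}])

```text
clock: 7.3
position: [455.9, -47.6, 48.7]
tcp_rot: [0.0, 0.705, 0.709, 0.0]
ft_force: [0.4, -0.6, -0.6]
finger_gap: 66.1
gripper_force: 24.7
```

```bash
python3 - <<'E'
from h import *
o=status.get_obs();print(o["position"],o["ft_force"],o["finger_gap"])
im=optics.get_image("side")
for n in("cup","cup_mid"): print(n,[(np.round(d["at"]).tolist(),round(d["conf"],2)) for d in spotter.place_of("side",n)])
print(status.get_obs()["position"])
E
```

```text
[455.9447867  -47.61064387  48.66599815] [ 0.4467667  -0.57748882 -0.62113223] 66.10038932542425
cup [([453.0, -47.0, 100.0], 0.68), ([333.0, -91.0, 100.0], 0.66), ([572.0, -54.0, 100.0], 0.56)]
cup_mid [([456.0, -49.0, 57.0], 0.89), ([334.0, -96.0, 52.0], 0.87), ([583.0, -51.0, 45.0], 0.58)]
[455.97689945 -47.65366367  48.8406885 ]
```

Down in 1.2 mm steps until the force shows contact.

Call:
jog_arm(moves=[{"x": 0.0,"y": 0.0,"z": 0.004,"roll": 0.0},{"x": 0.0,"y": 0.0,"z": 0.007,"roll": 0.0},{"x": 0.0,"y": 0.0,"z": 0.007,"roll": 0.0}])

```text
clock: 7.75
position: [455.6, -47.6, 46.2]
tcp_rot: [0.0, 0.705, 0.709, 0.0]
ft_force: [-0.1, -0.4, -0.3]
finger_gap: 66.0
gripper_force: 24.7
```

Call:
jog_arm(moves=[{"x": 0.0,"y": 0.0,"z": 0.003,"roll": 0.0},{"x": 0.0,"y": 0.0,"z": 0.005,"roll": 0.0},{"x": 0.0,"y": 0.0,"z": 0.005,"roll": 0.0}])

```text
clock: 8.05
position: [455.7, -47.6, 45.8]
tcp_rot: [0.001, 0.705, 0.709, -0.0]
ft_force: [-5.3, -1.6, 21.8]
finger_gap: 66.1
gripper_force: 26.3
```

Call:
jog_arm(moves=[{"x": 0.0,"y": 0.0,"z": -0.004,"roll": 0.0},{"x": 0.0,"y": 0.0,"z": -0.004,"roll": 0.0},{"x": 0.0,"y": 0.0,"z": -0.004,"roll": 0.0},{"x": 0.0,"y": 0.0,"z": -0.004,"roll": 0.0},{"x": 0.0,"y": 0.0,"z": -0.004,"roll": 0.0},{"x": 0.0,"y": 0.0,"z": -0.004,"roll": 0.0}], jaw=0)

```text
clock: 8.65
position: [455.4, -47.6, 45.7]
tcp_rot: [-0.0, 0.705, 0.709, -0.0]
ft_force: [-0.0, -0.1, 0.3]
finger_gap: 91.5
gripper_force: 0.0
```

Call:
jog_arm(moves=[{"x": 0.0,"y": 0.0,"z": -0.1,"roll": 0.0},{"x": 0.0,"y": 0.0,"z": -0.25,"roll": 0.0},{"x": 0.0,"y": 0.0,"z": -0.4,"roll": 0.0},{"x": 0.0,"y": 0.0,"z": -0.55,"roll": 0.0},{"x": 0.0,"y": 0.0,"z": -0.7,"roll": 0.0},{"x": 0.15,"y": 0.0,"z": -0.75,"roll": 0.0},{"x": 0.25,"y": -0.03,"z": -0.75,"roll": 0.0},{"x": 0.25,"y": -0.03,"z": -0.75,"roll": 0.0}])

```text
clock: 9.45
position: [445.3, 31.8, 271.8]
tcp_rot: [0.0, 0.703, 0.711, 0.001]
ft_force: [-0.1, 0.7, -0.7]
finger_gap: 91.5
gripper_force: 0.0
```

```bash
python3 - <<'E'
from h import *
for c in("side","top","wrist"):
    o,p,q=pose();im=optics.get_image(c)
    for n in("cup_mid","cup","cap_grip","cap","mouth","flask"): print(c,n,[(np.round(d["at"]).tolist(),round(d["conf"],2)) for d in spotter.place_of(c,n)])
for P in([444.5,100.5,142],[444.5,100.5,108],[444.5,100.5,100],[454.5,100.5,142]): print(P,pix("wrist",P).round(1))
u,v=pix("wrist",[444.5,100.5,120]).astype(int);v=max(v,75)
cv2.imwrite("pics/g_raw.png",im);print(u,v)
cv2.imwrite("pics/g.png",cv2.resize(im[v-75:v+75,u-75:u+75],(600,600),interpolation=cv2.INTER_CUBIC))
go([444.5,100.5,250],10)
E
```

```text
side cup_mid [([581.0, -51.0, 48.0], 0.94), ([456.0, -50.0, 52.0], 0.88), ([334.0, -94.0, 52.0], 0.56)]
side cup [([332.0, -92.0, 100.0], 0.71), ([451.0, -49.0, 97.0], 0.6), ([572.0, -51.0, 96.0], 0.57)]
side cap_grip [([448.0, 101.0, 123.0], 0.59)]
side cap [([444.0, 100.0, 98.0], 0.57)]
side mouth []
side flask [([447.0, 102.0, -2.0], 0.65), ([453.0, -50.0, 52.0], 0.61)]
top cup_mid []
top cup []
top cap_grip [([445.0, 102.0, 124.0], 0.64)]
top cap [([443.0, 101.0, 99.0], 0.73)]
top mouth [([446.0, 103.0, 100.0], 0.68)]
top flask [([448.0, 101.0, -0.0], 0.65)]
wrist cup_mid [([333.0, -95.0, 50.0], 0.95), ([576.0, -55.0, 49.0], 0.83)]
wrist cup [([333.0, -92.0, 100.0], 0.9), ([578.0, -52.0, 98.0], 0.89), ([456.0, -51.0, 101.0], 0.74)]
wrist cap_grip [([447.0, 98.0, 124.0], 0.93)]
wrist cap [([445.0, 96.0, 102.0], 0.82)]
wrist mouth []
wrist flask []
[444.5, 100.5, 142] [320.4 114.1]
[444.5, 100.5, 108] [320.5 113.2]
[444.5, 100.5, 100] [320.6 113.1]
[454.5, 100.5, 142] [331.6 114.1]
320 113
pos [446.1  27.3 270.8] yaw_y 0.3 tilt [-0. -0. -1.] d [ 0.2439 -0.0042  0.0694] roll -0.0541 t 10.5 j [ 0.43  0.17 -0.69  1.87  0.12  1.14 -0.3 ]
```

View pics/g.png

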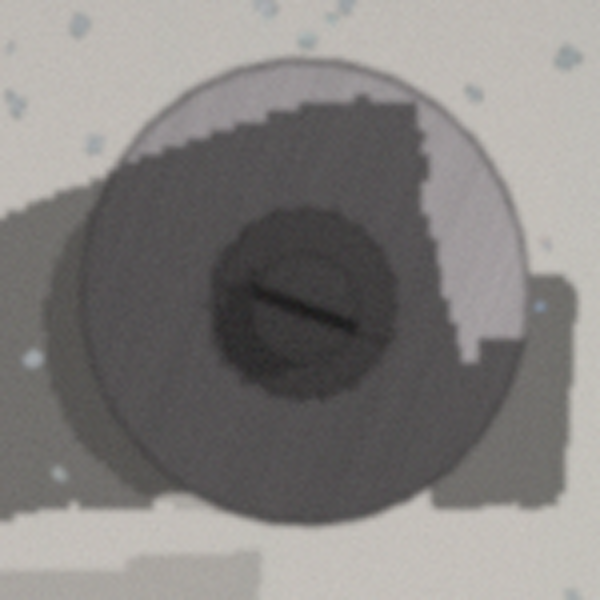

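The wrist crop shows the cap on the flask. Its line runs from (252,288) to (357,327), an azimuth of about −20°. The flask's centre is at crop (304,290), so the axis is at about (445, 101.5). I'm descending on the knob, with the tips above the disc (TCP z 113).

Call:
jog_arm(moves=[{"x": 0.16,"y": -0.001,"z": 0.05,"roll": 0.0},{"x": 0.247,"y": -0.002,"z": 0.15,"roll": 0.0},{"x": 0.247,"y": -0.002,"z": 0.25,"roll": 0.0},{"x": 0.247,"y": -0.002,"z": 0.35,"roll": 0.0},{"x": 0.247,"y": -0.002,"z": 0.45,"roll": 0.0},{"x": 0.247,"y": -0.002,"z": 0.52,"roll": 0.0},{"x": 0.247,"y": -0.002,"z": 0.52,"roll": 0.0},{"x": 0.247,"y": -0.002,"z": 0.52,"roll": 0.0}])

```text
clock: 11.3
position: [445.2, 101.7, 115.2]
tcp_rot: [-0.0, 0.705, 0.709, -0.0]
ft_force: [-0.1, 0.5, -0.3]
finger_gap: 91.5
gripper_force: 0.0
```

```bash
python3 - <<'E'
from h import *
im=optics.get_image("wrist")
for P in([445,101.5,142],[445,101.5,108],[445,101.5,100]): print(P,pix("wrist",P).round(1))
go([445,101.5,113],0)
cv2.imwrite("pics/i.png",im)
E
```

```text
[445, 101.5, 142] [320. 281.]
[445, 101.5, 108] [320.3 249.7]
[445, 101.5, 100] [320.4 243.9]
pos [445.8 101.8 115.8] yaw_y 0.3 tilt [ 0.001  0.    -1.   ] d [-0.0011 -0.0026  0.0093] roll 0.0015 t 11.35 j [ 0.19  0.39 -0.67  2.06  0.34  0.8  -0.68]
```

View pics/i.png

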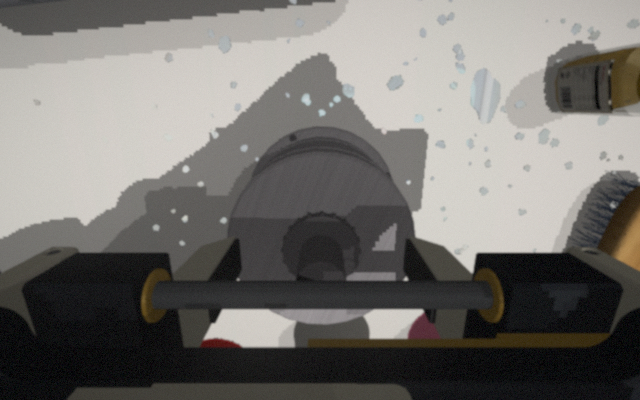

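The knob is midway between the fingers (column 321 against 320 predicted). Closing on it.

Call:
jog_arm(moves=[{"x": 0.0,"y": 0.0,"z": 0.005,"roll": 0.0},{"x": 0.0,"y": 0.0,"z": 0.005,"roll": 0.0},{"x": 0.0,"y": 0.0,"z": 0.005,"roll": 0.0},{"x": 0.0,"y": 0.0,"z": 0.005,"roll": 0.0},{"x": 0.0,"y": 0.0,"z": 0.005,"roll": 0.0},{"x": 0.0,"y": 0.0,"z": 0.005,"roll": 0.0},{"x": 0.0,"y": 0.0,"z": 0.005,"roll": 0.0},{"x": 0.0,"y": 0.0,"z": 0.005,"roll": 0.0}], jaw=1, force=25)

```text
clock: 12.15
position: [445.2, 101.4, 113.3]
tcp_rot: [0.0, 0.705, 0.709, -0.0]
ft_force: [0.1, 0.4, -0.6]
finger_gap: 32.3
gripper_force: 0.0
```

```bash
python3 -c "
from h import *
o=status.get_obs();print(o['torque'],o['ft_force'],o['finger_gap'],o['position'])"
```

```text
[-0.03593923 -0.1020292   0.02979776] [ 0.09955756  0.41770128 -0.63373049] 32.26477563516476 [445.16768725 101.40994606 113.297631  ]
```

Call:
jog_arm(moves=[{"x": 0.0,"y": 0.0,"z": 0.0,"roll": 0.0},{"x": 0.0,"y": 0.0,"z": 0.0,"roll": 0.0},{"x": 0.0,"y": 0.0,"z": 0.0,"roll": 0.0}])

```text
clock: 12.45
position: [445.2, 101.4, 113.3]
tcp_rot: [-0.0, 0.705, 0.709, -0.0]
ft_force: [0.4, 0.7, -0.5]
finger_gap: 24.7
gripper_force: 25.0
```

Call:
jog_arm(moves=[{"x": 0.0,"y": 0.0,"z": 0.0,"roll": 0.02},{"x": 0.0,"y": 0.0,"z": 0.0,"roll": 0.04},{"x": 0.0,"y": 0.0,"z": 0.0,"roll": 0.06},{"x": 0.0,"y": 0.0,"z": 0.0,"roll": 0.08},{"x": 0.0,"y": 0.0,"z": 0.0,"roll": 0.09},{"x": 0.0,"y": 0.0,"z": 0.0,"roll": 0.09}])

```text
clock: 13.05
position: [445.3, 101.7, 113.3]
tcp_rot: [0.0, 0.798, 0.603, 0.0]
ft_force: [1.5, -0.1, -1.8]
finger_gap: 24.6
gripper_force: 25.0
```

```bash
python3 -c "
from h import *
o=status.get_obs();print(o['torque'],o['ft_force'],o['finger_gap'],o['gripper_force']);go([445,101.5,113],0)"
```

```text
[ 0.21648768 -0.36008047  0.44960687] [ 1.51770184 -0.12789321 -1.77871658] 24.622376452356466 24.998969435691833
pos [445.3 101.7 113.3] yaw_y -15.9 tilt [ 0.  0. -1.] d [-0.0009 -0.0009  0.0011] roll -0.0882 t 13.05 j [ 0.14  0.38 -0.6   2.07  0.3   0.78 -0.92]
```

A torque of 0.45 N m means it met the stop that way, so I'll turn the other way.

Call:
jog_arm(moves=[{"x": 0.0,"y": 0.0,"z": 0.0,"roll": -0.04},{"x": 0.0,"y": 0.0,"z": 0.0,"roll": -0.08},{"x": 0.0,"y": 0.0,"z": 0.0,"roll": -0.12},{"x": 0.0,"y": 0.0,"z": 0.0,"roll": -0.15},{"x": 0.0,"y": 0.0,"z": 0.0,"roll": -0.16},{"x": 0.0,"y": 0.0,"z": 0.0,"roll": -0.16}])

```text
clock: 13.65
position: [445.1, 101.3, 113.3]
tcp_rot: [-0.0, 0.624, 0.782, -0.0]
ft_force: [-0.9, -0.5, 1.4]
finger_gap: 24.2
gripper_force: 25.0
```

```bash
python3 -c "
from h import *
o=status.get_obs();print(o['torque'],o['ft_force'],o['finger_gap'],o['gripper_force']);go([445,101.5,113],0)"
```

```text
[-0.01962571 -0.02982442  0.05678941] [-0.93241827 -0.46460993  1.44488668] 24.238576965680167 24.999101758003235
pos [445.1 101.3 113.3] yaw_y 12.8 tilt [-0. -0. -1.] d [ 0.0007 -0.0002  0.001 ] roll 0.0713 t 13.65 j [ 0.23  0.41 -0.73  2.06  0.37  0.8  -0.49]
```

It turns freely past 28°, so this is the right way. Carrying on to the end stop.

Call:
jog_arm(moves=[{"x": 0.0,"y": 0.0,"z": 0.0,"roll": -0.04},{"x": 0.0,"y": 0.0,"z": 0.0,"roll": -0.08},{"x": 0.0,"y": 0.0,"z": 0.0,"roll": -0.12},{"x": 0.0,"y": 0.0,"z": 0.0,"roll": -0.14},{"x": 0.0,"y": 0.0,"z": 0.0,"roll": -0.16},{"x": 0.0,"y": 0.0,"z": 0.0,"roll": -0.16}])

```text
clock: 14.25
position: [444.5, 101.6, 113.3]
tcp_rot: [-0.001, 0.409, 0.912, -0.0]
ft_force: [-4.0, 0.6, 4.5]
finger_gap: 24.7
gripper_force: 25.0
```

```bash
python3 -c "
from h import *
o=status.get_obs();print(o['torque'],o['ft_force'],o['finger_gap'],o['gripper_force']);go([445,101.5,113],0)"
```

```text
[ 0.21646999  0.72678869 -0.13760982] [-4.03158971  0.63843168  4.47298783] 24.66181996412251 25.000279247760773
pos [444.5 101.6 113.3] yaw_y 41.7 tilt [-0.001  0.    -1.   ] d [-0.0013  0.0009  0.0011] roll 0.2314 t 14.25 j [ 0.32  0.44 -0.85  2.06  0.45  0.84 -0.07]
```

Call:
jog_arm(moves=[{"x": 0.0,"y": 0.0,"z": 0.0,"roll": -0.01},{"x": 0.0,"y": 0.0,"z": 0.0,"roll": -0.02},{"x": 0.0,"y": 0.0,"z": 0.0,"roll": -0.02}])

```text
clock: 14.55
position: [444.6, 101.4, 113.3]
tcp_rot: [-0.0, 0.381, 0.925, -0.0]
ft_force: [-6.1, 1.3, 5.7]
finger_gap: 24.3
gripper_force: 25.0
```

```bash
python3 -c "
from h import *
o=status.get_obs();print(o['torque'],o['ft_force'],o['finger_gap'],o['gripper_force']);go([445,101.5,113],0)"
```

```text
[ 0.18346133  0.96458183 -0.34092931] [-6.11307534  1.32951049  5.68361065] 24.341612326363506 25.000333786010742
pos [444.6 101.4 113.3] yaw_y 45.3 tilt [-0.001 -0.    -1.   ] d [-0.0008  0.0011  0.0009] roll 0.2515 t 14.55 j [ 0.33  0.45 -0.87  2.06  0.46  0.84 -0.01]
```

The end stop is met. Lifting gently.

Call:
jog_arm(moves=[{"x": 0.0,"y": 0.0,"z": -0.005,"roll": 0.0},{"x": 0.0,"y": 0.0,"z": -0.012,"roll": 0.0},{"x": 0.0,"y": 0.0,"z": -0.02,"roll": 0.0},{"x": 0.0,"y": 0.0,"z": -0.03,"roll": 0.0},{"x": 0.0,"y": 0.0,"z": -0.04,"roll": 0.0}])

```text
clock: 15.05
position: [446.2, 101.7, 126.4]
tcp_rot: [0.001, 0.38, 0.925, 0.0]
ft_force: [-0.7, 0.8, -1.6]
finger_gap: 24.6
gripper_force: 25.0
```

Only the cap's weight on the wrist, so it is free. Raising it to about 80 mm above the seat.

Call:
jog_arm(moves=[{"x": 0.0,"y": 0.0,"z": -0.03,"roll": 0.0},{"x": 0.0,"y": 0.0,"z": -0.07,"roll": 0.0},{"x": 0.0,"y": 0.0,"z": -0.12,"roll": 0.0},{"x": 0.0,"y": 0.0,"z": -0.17,"roll": 0.0},{"x": 0.0,"y": 0.0,"z": -0.21,"roll": 0.0},{"x": 0.0,"y": 0.0,"z": -0.23,"roll": 0.0},{"x": 0.0,"y": 0.0,"z": -0.23,"roll": 0.0},{"x": 0.0,"y": 0.0,"z": -0.23,"roll": 0.0}])

```text
clock: 15.85
position: [445.1, 101.2, 194.2]
tcp_rot: [0.0, 0.381, 0.925, -0.0]
ft_force: [-0.0, -0.7, -1.2]
finger_gap: 24.5
gripper_force: 25.0
```

Call:
jog_arm(moves=[{"x": 0.0,"y": 0.0,"z": 0.0,"roll": 0.0},{"x": 0.0,"y": 0.0,"z": 0.0,"roll": 0.0},{"x": 0.0,"y": 0.0,"z": 0.0,"roll": 0.0},{"x": 0.0,"y": 0.0,"z": 0.0,"roll": 0.0}])

```text
clock: 16.25
position: [445.1, 101.5, 194.1]
tcp_rot: [-0.0, 0.38, 0.925, -0.0]
ft_force: [0.4, -0.1, -1.4]
finger_gap: 24.4
gripper_force: 25.0
```

```bash
python3 - <<'E'
from h import *
im=optics.get_image("side")
for n in("cap","cap_grip","cup_mid","spice_jar_mid","brush_mid","tin_mid"): print(n,[(np.round(d["at"]).tolist(),round(d["conf"],2)) for d in spotter.place_of("side",n)])
o=status.get_obs();print(o["qvel"],o["gripper_force"],o["finger_gap"]);go([445,101.5,190])
cv2.imwrite("pics/j.png",cv2.resize(im[80:340,120:440],(640,520)))
E
```

```text
cap [([444.0, 102.0, 178.0], 0.53)]
cap_grip [([456.0, -51.0, 53.0], 0.36)]
cup_mid [([332.0, -93.0, 51.0], 0.7), ([582.0, -47.0, 51.0], 0.69), ([454.0, -51.0, 54.0], 0.63)]
spice_jar_mid [([649.0, 197.0, 53.0], 0.87)]
brush_mid [([705.0, 49.0, 22.0], 0.64)]
tin_mid [([710.0, -120.0, 26.0], 0.9)]
[-0.00050823 -0.00015261 -0.00198179  0.00098279 -0.00062286 -0.00074368
  0.00139371] 24.999853670597076 24.38075907298389
pos [445.2 101.4 194.3] yaw_y 45.3 tilt [ 0. -0. -1.] d [ 0.0006 -0.0003  0.0144]  t 16.6 j [ 0.43  0.34 -0.95  1.95  0.33  1.01  0.12]
```

View pics/j.png

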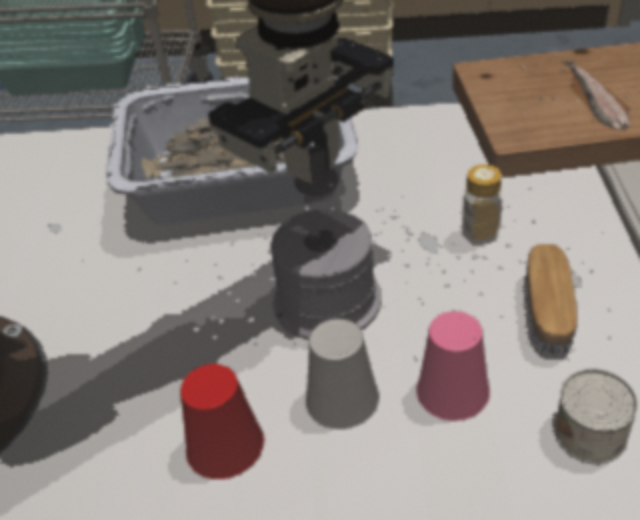

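The cap is held upright at (315,180), clear above the open mouth at (322,240). The steel cup stands upside down at (342,370), and the bystanders haven't moved.

```bash
python3 -c "
from rig import order
print(order.hand_in())"
```

```text
the job is handed in; nothing more can be done
None
```

I handed the job in at about 16.6 s: the steel cup stands upside down on the table beside the flask, the cap (it undid anticlockwise) is held upright about 80 mm above the mouth, and the jar, brush and tin haven't moved; the hand-in gave no verdict.

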